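# Square up a racked frame with two diagonal slide rules

## Task

Check the small aluminium frame in the squaring jig for squareness: slide the jaw of each diagonal rule inwards until it just touches its corner of the frame, gently enough that the frame is not pushed out of shape, and with both jaws left touching compare the two readings. Then press the jaw on the longer diagonal further in until both rules read the same to within 2 mm, and leave both jaws standing against their corners. Move the frame only with the jaws, never press a jaw on it harder than 25 N, and leave the other things on the bench where they are.

Things in the scene. Friction and masses are not known exactly. Their poses are not given: they have to be found in the camera images.
- squaring_jig: Dark steel plate fixed to the bench, 150 (x) by 172 (y) by 10 mm. Origin at its underside, below the frame's middle; x points from the frame's near rail to its far rail, y left along the rails, z up. Two arms stick out at the far corners, each with a slide rule in line with a diagonal: left along (0.640, 0.768, 0), right along (0.640, -0.768, 0) in these axes. Blue fence and straps hold the near rail.
- frame: Aluminium rectangle flat on the plate, top 24 mm above the bench, its pivoting corners black upright bosses of 16 mm diameter, 120 mm apart along the rails, 100 mm (up to 4 more or less) from near to far rail. Origin midway between the near corners at the plate's top, axes as the jig's. The near rail is fixed; the far rail is racked sideways, parallel to it, up to 14 mm left or right (not given).
- jaw_left (a joint): Reading of the left rule (m): travel of its jaw inwards from the outer stop, 0 to 0.08. The face is 195 mm minus this from the near right corner's centre, so larger means a shorter diagonal; the two rules are alike, so touching jaws with equal values mean square. About 0.031 (+-0.003 by frame size) when square. Slides with 2 N friction, stays where left.
- jaw_right (a joint): Reading of the right rule, as jaw_left, measured from the near left corner. The frame's joints are stiff: a jaw pressed on a corner with under 8 N does not rack it; at 9 to 14 N it gives way slowly and stays where left. As one diagonal shortens, the other lengthens equally and its corner pushes the other jaw, if touching, outwards.
- left_knob (a point): Centre of the top of the red ribbed knob on the left jaw, 68 mm above the bench: upright cylinder, 20 mm diameter, from 28 to 68 mm above the bench, on a low steel block 34 mm wide; its axis is 16 mm behind the jaw's face. May be gripped or pushed. The point's x axis points inwards along the rule, the way the jaw slides to the frame.
- right_knob (a point): The same point of the yellow knob on the right jaw; x points inwards along the right rule. An open drawer of the cabinet near it has its handle 120 to 140 mm above the bench.
- left_face (a point): Middle of the flat steel face of the left jaw that meets the far left corner, 18 mm above the bench; 46 mm wide, 17 mm high; x is its normal, pointing inwards along the rule.
- right_face (a point): The same point of the right jaw, which meets the far right corner.
- solder_spool: Bystander: white spool of solder wire, 56 mm diameter, 40 mm high; origin at the centre of its underside.
- test_weight: Bystander: brass weight with a knob, 31 mm diameter, 47 mm high; origin at the centre of its underside.
- stamp: Bystander: rubber stamp with a brown handle, 24x36x62 mm; origin at the centre of its underside.
- setting_block: Bystander: steel block 30x50x30 mm; origin at the centre of its underside.

How it is judged:
On the way:
1. both jaws stand against their far corners at once (gap under 1.5 mm) while the frame is still as it was found (far corners pushed less than 2 mm) (x of far_rail_c0 in the frame of left_face below 0.0095 m and x of far_rail_c1 in the frame of right_face below 0.0095 m and distance of each of far_rail_c0, far_rail_c1 from where it was at the start of the episode below 0.002 m), for 0.2 s.
At the end, for the whole second after the job is handed in: The far rail is within 2 mm of square (the diagonals agree to within 3 mm), both jaws stand against their far corners with gaps under 2 mm, and nothing moves (y of far_rail_c0 in the frame of frame between 0.058 and 0.062 m and x of far_rail_c0 in the frame of left_face below 0.01 m and x of far_rail_c1 in the frame of right_face below 0.01 m and velocity of joint jaw_left between -0.005 and 0.005 m/s and velocity of joint jaw_right between -0.005 and 0.005 m/s); the robot touches nothing.
It fails at once if a jaw is pressed on the frame with more than 25 N (contact force between any of jaw_left_c0, jaw_right_c0 and frame above 25 N).
It fails at once if the robot pushes on the frame itself (contact force between any of the fingers, the arm and frame above 1.5 N).
It fails at once if a bystander is shifted by more than 20 mm (distance of any of solder_spool, test_weight, stamp, setting_block from where it was at the start of the episode above 0.02 m).
It also fails if it takes over 72 s, if anything falls off the work surface, if the arm or the gripper's body presses on something with over 40 N, if the wrist force passes 120 N, or if a joint passes its speed limit or range.

## Robot

A 7-joint arm with a two-finger parallel gripper is mounted at the origin on the work surface; the furniture and walls round the work are solid. World frame = base frame: x ahead of the robot, y to its left, z up, the work surface at z = 0. Lengths are in m, angles in rad, forces in N, time in s.
With the tool pointing down it reaches from about 0.35 to 0.9 m from the base axis. Payload 7.2 kg.
Tool frame: the origin (TCP) lies at the centre of the arm's flange, where the gripper is bolted on; the fingertips stand 173 mm ahead of it and the grasp point (between the pads) lies 155 mm ahead of it; z points along the fingers, x is the direction in which the jaws open and shut, and the axes are right-handed (so a half turn about z gives the same grasp; the last joint's range is limited). The gripper opens to 85 mm and grips with 20 to 120 N. Pads are 22 mm wide; open, the fingers measure 114 mm over their backs; the gripper's body (76 mm by 85 mm) begins 54 mm behind the grasp point. The pads swing forward as they close: fully open they stand 13 mm farther back than shut.
Start: joints at [-1.189, 0.411, -0.013, 1.596, 0.006, 1.134, -0.082], TCP at [0.272, 0.563, 0.405] pointing down, gripper open.
Joint ranges: [-2.95, 2.95], [-0.29, 1.99], [-1.47, 1.44], [0.14, 2.54], [-1.03, 4.17], [0.13, 1.85], [-2.86, 2.86]. Speed limits (rad/s): [2.39, 2.39, 3.01, 3.01, 3.14, 3.14, 3.14].

## Interface

Orientations are given as a unit quaternion [w, x, y, z].
In Python, from cell import arm gives the robot as it stands. Calls block until the motion is done:
- arm.movep(position, orientation): joint-space move of the TCP to a pose.
- arm.move_linear(position, rot=None, velocity=0.15, contact_N=None): straight line of the TCP; rot=None keeps the orientation; velocity is the mean speed in m/s. With contact_N (N) it stops when the force on the tool has changed by that much, and returns True; else False.
- arm.move_j(angles): joint-space move.
- arm.open() and arm.clamp(strength=None): open the fingers fully, or close them until they stop; strength is the grip in N (None keeps the last).
- arm.sleep(seconds).
- arm.inverse_kinematics(position, orientation): joint angles nearest the present ones, or None.
- arm.read_camera(name): name is "scene" or "side" or "wrist"; returns a dict with "image" (420x560x3 uint8, red, green, blue), "camera_matrix" (3x3 intrinsics, pixels), "T" (4x4, takes a point from camera to world coordinates); the wrist camera has in their place "hand_eye" (4x4, takes a point from camera to tool coordinates, whose origin is the TCP and whose axes are the tool frame's). Camera axes: x right, y up, looking along -z (the intrinsics and any distortion apply to the point x, -y, -z); pixel columns grow to the right and rows downward; lengths in m; the calibration is good to about 2 mm. A picture is of the moment at which its call begins: read the wrist's pose just before it. There is no depth.
A pose or a line that the arm cannot do raises arm.PlanningError and nothing moves.
- arm.job_done(): hands the job in, once; it reports no verdict.
Trained networks look in a picture, given as the dict that the camera call returned (one of the last four; its "shot" number tells which), for a name from the list of things; names that differ only in an ending like _2 or _b are one class to them, and where a whole thing is asked for, a point or a joint stands for the part that bears it (a point fixed in the world has none). Each returns a list of dicts, best first, with "p" (0 to 1); they miss things now and then, are a little off and sometimes report something else, mostly with a low value. They report only what shows in the picture. A call takes as long as a camera call.
- arm.recognise(picture, label): "extent" ([left, top, right, bottom] in pixels, round what is visible of it).
- arm.place_of(picture, label): "location" ([column, row] in pixels: a listed point, or the origin of a listed thing).
Readings, each from a call of its own:
- arm.get_time_s(): time.
- arm.get_qpos(): joint angles.
- arm.get_qd(): joint speeds.
- arm.get_tau(): joint torques, N m.
- arm.get_eef_pos(): TCP position.
- arm.get_ee_rot(): TCP orientation.
- arm.get_contact_force(): force on the tool from outside, world axes, zero at the start.
- arm.get_wrist_torque(): the same for the moment, N m.
- arm.get_gripper_width(): finger opening in m.
Only numpy, scipy, OpenCV 4.12 (cv2) and the standard library are available. Lean on these libraries where they do the work, as an engineer would, in place of code of your own. Each camera call takes 0.05 s, during which the arm holds its last target.

## Working session

There is one attempt and no reset: what is moved stays moved. The work goes in short steps, each a Python script; the robot and the scene stay as the last script left them, time stands still between calls to the robot, and variables do not carry over. Pictures are saved under pics/ and viewed, and the job is handed in when it is done.

```bash
ls; mkdir -p pics; python3 - <<'E'
from cell import arm
import cv2
print(arm.get_time_s(),arm.get_eef_pos(),arm.get_ee_rot(),arm.get_contact_force())
for n in ["scene","side"]:
    p=arm.read_camera(n); cv2.imwrite(f"pics/{n}0.png",p["image"][:,:,::-1])
    print(n,p["camera_matrix"].tolist(),p["T"].round(4).tolist(),[k for k in p])
    for l in ["squaring_jig","frame","left_knob","right_knob","left_face","right_face","solder_spool","test_weight","stamp","setting_block"]:
        print(l,[(x["location"],round(x["p"],2)) for x in arm.place_of(p,l)][:2])
E
```

```text
pics
0.0 [0.27164836 0.56263887 0.4038331 ] [ 4.70763973e-04  8.46979119e-01  5.31625535e-01 -6.63276382e-04] [-0.21730531  1.27954066 -0.19752437]
scene [[417.4164509568797, 0.0, 282.95951322047944], [0.0, 417.4164509568797, 208.87700332159326], [0.0, 0.0, 1.0]] [[-0.6387, 0.4164, -0.647, -0.0438], [-0.7694, -0.35, 0.5343, 0.5744], [-0.0039, 0.8391, 0.5439, 0.5478], [0.0, 0.0, 0.0, 1.0]] ['image', 'camera_matrix', 'T', 'shot']
squaring_jig [([249.2, 289.4], 0.97)]
frame [([277.8, 286.7], 0.97)]
left_knob [([196.9, 300.9], 0.75)]
right_knob [([209.2, 232.4], 0.67), ([358.6, 255.5], 0.18)]
left_face [([208.4, 321.1], 0.77)]
right_face [([216.2, 255.0], 0.62)]
solder_spool [([155.1, 268.2], 0.78), ([374.0, 241.9], 0.22)]
test_weight [([397.9, 224.1], 0.84)]
stamp [([360.5, 256.9], 0.59)]
setting_block [([376.7, 240.2], 0.85)]
side [[387.477992417276, 0.0, 273.1743845670799], [0.0, 387.477992417276, 212.70495842763617], [0.0, 0.0, 1.0]] [[0.999, 0.0135, -0.0426, 0.442], [-0.0406, 0.6751, -0.7366, -0.5025], [0.0188, 0.7376, 0.675, 0.6409], [0.0, 0.0, 0.0, 1.0]] ['image', 'camera_matrix', 'T', 'shot']
squaring_jig [([253.1, 196.8], 0.74)]
frame [([240.8, 203.3], 0.61)]
left_knob [([242.4, 146.5], 0.79)]
right_knob [([302.1, 172.3], 0.51)]
left_face [([243.8, 168.8], 0.53)]
right_face [([239.6, 204.8], 0.73), ([298.8, 189.7], 0.56)]
solder_spool [([317.2, 173.4], 0.87)]
test_weight [([230.3, 329.2], 0.86)]
stamp []
setting_block [([225.6, 292.1], 0.82)]
```

View pics/scene0.png

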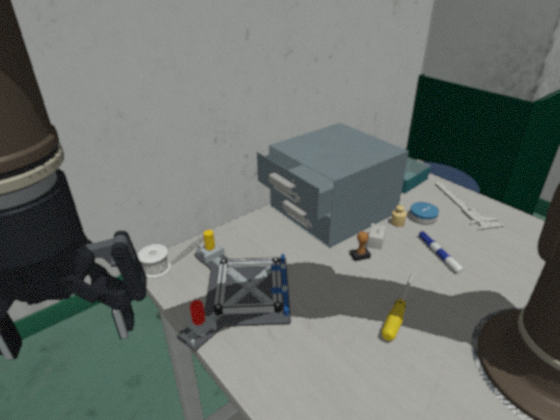

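View pics/side0.png

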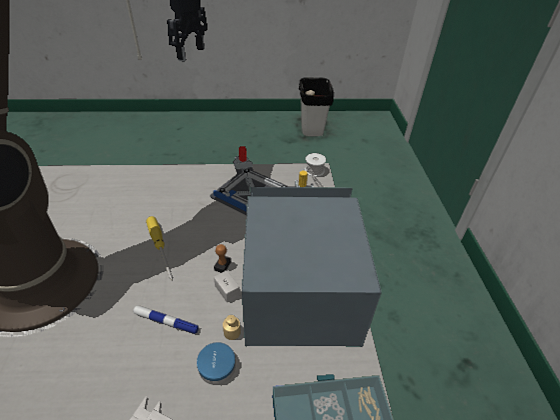

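The scene view shows the jig at about (250,290), the red knob at (197,310), the yellow knob at (209,238) with the spool beside it at (155,262), and the cabinet with its open drawer at (290,190). In the side view the cabinet hides part of the right rule. Next I'll turn these pixels into positions.

```bash
cat > h.py <<'E'
from cell import arm
import numpy as np, cv2
from scipy.spatial.transform import Rotation as R
def rot(q): return R.from_quat([q[1],q[2],q[3],q[0]]).as_matrix()
def quat(M):
    q=R.from_matrix(M).as_quat(); return [q[3],q[0],q[1],q[2]]
def wristT(p,pos,q):
    T=np.eye(4);T[:3,:3]=rot(q);T[:3,3]=pos
    return T@np.array(p["hand_eye"])
def ray(p,T,uv):
    K=np.array(p["camera_matrix"]);d=np.linalg.inv(K)@[uv[0],uv[1],1]
    return T[:3,3],T[:3,:3]@np.array([d[0],-d[1],-d[2]])
def atz(p,T,uv,z):
    o,d=ray(p,T,uv);return o+d*(z-o[2])/d[2]
def tri(a,b):
    (o1,d1),(o2,d2)=a,b
    s=np.linalg.lstsq(np.c_[d1,-d2],o2-o1,rcond=None)[0]
    x,y=o1+s[0]*d1,o2+s[1]*d2
    return (x+y)/2,np.linalg.norm(x-y)
def proj(p,T,X):
    c=np.linalg.inv(T)@np.r_[X,1];K=np.array(p["camera_matrix"])
    u=K@[c[0],-c[1],-c[2]];return u[:2]/u[2]
H=dict(squaring_jig=0,frame=.010,left_knob=.068,right_knob=.068,left_face=.018,right_face=.018,solder_spool=0,test_weight=0,stamp=0,setting_block=0)
def locate(p,T,names=H):
    for l in names:
        for x in arm.place_of(p,l)[:2]:
            print(l,np.round(x["location"],1),round(x["p"],2),atz(p,T,x["location"],H[l]).round(4))
def snap(name):
    pos,q=arm.get_eef_pos(),arm.get_ee_rot()
    p=arm.read_camera("wrist");T=wristT(p,pos,q)
    cv2.imwrite(f"pics/{name}.png",p["image"][:,:,::-1]);return p,T
E
python3 - <<'E'
from h import *
for n in ["scene","side"]:
    p=arm.read_camera(n);T=np.array(p["T"]);print(n);locate(p,T)
p,T=snap("w0");print(p["hand_eye"],p["camera_matrix"],[k for k in p])
E
```

```text
scene
squaring_jig [246.4 289.7] 0.71 [0.4391 0.2647 0.    ]
frame [273.9 285. ] 0.75 [0.4076 0.2241 0.01  ]
left_knob [197.9 302.5] 0.94 [0.4048 0.3782 0.068 ]
right_knob [206.5 233. ] 0.6 [0.5562 0.2718 0.068 ]
left_face [207.2 321.9] 0.95 [0.4033 0.3681 0.018 ]
right_face [213.4 253.8] 0.71 [0.5488 0.2663 0.018 ]
solder_spool [152.6 268.2] 0.97 [0.6078 0.3722 0.    ]
stamp [360.1 258.7] 0.87 [0.3634 0.0351 0.    ]
setting_block [375.7 240.3] 0.54 [ 0.3831 -0.0374  0.    ]
side
squaring_jig [251.9 198.2] 0.65 [0.4304 0.2527 0.    ]
frame [243.9 204. ] 0.95 [0.4109 0.2192 0.01  ]
left_knob [245.7 145.8] 0.54 [0.415  0.3909 0.068 ]
right_knob [304.4 173.5] 0.52 [0.5611 0.2644 0.068 ]
left_face [242.5 166.1] 0.67 [0.4051 0.3676 0.018 ]
right_face [295.3 190.1] 0.6 [0.5412 0.2614 0.018 ]
solder_spool [316.2 172.2] 0.76 [0.6087 0.3609 0.    ]
solder_spool [233.3 333. ] 0.16 [ 0.3964 -0.1267  0.    ]
test_weight [233.  330.3] 0.8 [ 0.3957 -0.1212  0.    ]
stamp [225.4 263.3] 0.6 [0.3738 0.0388 0.    ]
setting_block [228.8 290.1] 0.8 [ 0.3841 -0.0311  0.    ]
[[ 9.99999880e-01 -4.11275183e-04  2.64465224e-04 -8.66192108e-04]
 [-3.13870897e-04 -9.54639114e-01 -2.97765113e-01 -7.58878770e-02]
 [ 3.74932249e-04  2.97764995e-01 -9.54639129e-01  3.08336607e-02]
 [ 0.00000000e+00  0.00000000e+00  0.00000000e+00  1.00000000e+00]] [[293.97515035   0.         274.88071703]
 [  0.         293.97515035 205.5648402 ]
 [  0.           0.           1.        ]] ['image', 'camera_matrix', 'hand_eye', 'shot']
```

```bash
python3 - <<'E'
from h import *
q=arm.get_ee_rot()
arm.movep([0.42,0.32,0.42],q)
p,T=snap("w1");locate(p,T)
print(arm.get_time_s(),arm.get_eef_pos(),rot(arm.get_ee_rot()).round(3).tolist())
E
```

```text
squaring_jig [242.4 199.7] 0.76 [0.4328 0.2645 0.    ]
frame [200.3 197.3] 0.77 [0.4033 0.2175 0.01  ]
left_knob [319.3 151.1] 0.9 [0.4059 0.3804 0.068 ]
left_knob [ 44.6 252.3] 0.59 [0.3738 0.035  0.068 ]
right_knob [287.9 300.9] 0.85 [0.5625 0.2703 0.068 ]
right_knob [354.1 268.3] 0.66 [0.5554 0.363  0.068 ]
left_face [302.7 154.2] 0.79 [0.409  0.3643 0.018 ]
left_face [ 74.1 230.9] 0.49 [0.3692 0.0421 0.018 ]
right_face [280.  266.7] 0.85 [0.5395 0.271  0.018 ]
solder_spool [356.8 266.3] 0.55 [0.5974 0.3698 0.    ]
test_weight [  1.4 280.8] 0.7 [ 0.3885 -0.1215  0.    ]
test_weight [200.2 196.3] 0.55 [0.4034 0.2145 0.    ]
stamp [ 74.6 228. ] 0.88 [0.3668 0.0304 0.    ]
setting_block [ 43.5 255.1] 0.83 [ 0.3817 -0.0368  0.    ]
setting_block [356.8 269.5] 0.73 [0.6023 0.3679 0.    ]
3.9 [0.41995276 0.32012296 0.41993928] [[0.435, 0.901, -0.0], [0.901, -0.435, -0.0], [-0.0, -0.0, -1.0]]
```

View pics/w1.png

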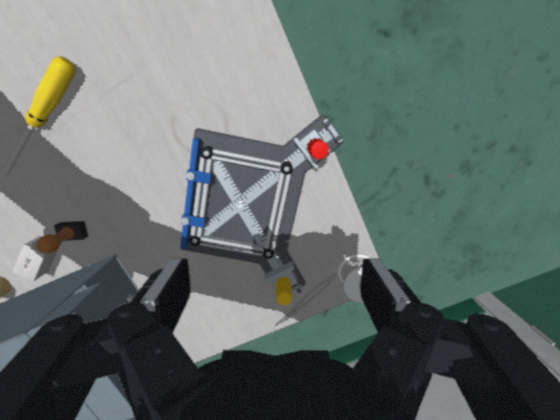

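```bash
python3 - <<'E'
import cv2
a=cv2.imread("pics/w1.png")[110:320,170:370]
cv2.imwrite("pics/w1z.png",cv2.resize(a,None,fx=2.8,fy=2.8,interpolation=cv2.INTER_CUBIC))
b=cv2.imread("pics/scene0.png")[120:360,130:420]
cv2.imwrite("pics/s0z.png",cv2.resize(b,None,fx=2.4,fy=2.4,interpolation=cv2.INTER_CUBIC))
E
```

```text
(no output)
```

View pics/w1z.png

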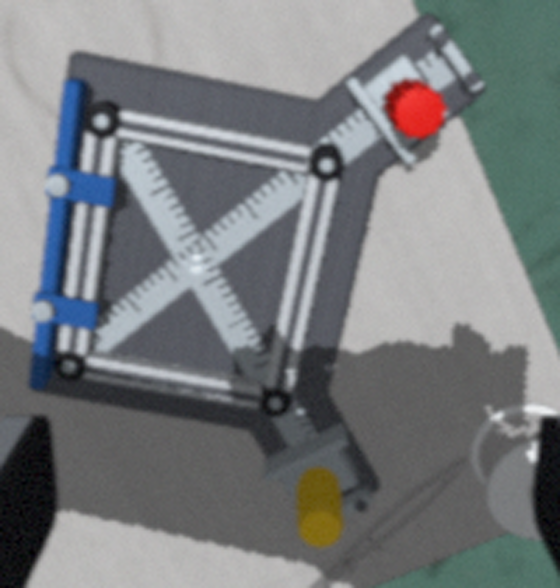

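View pics/s0z.png

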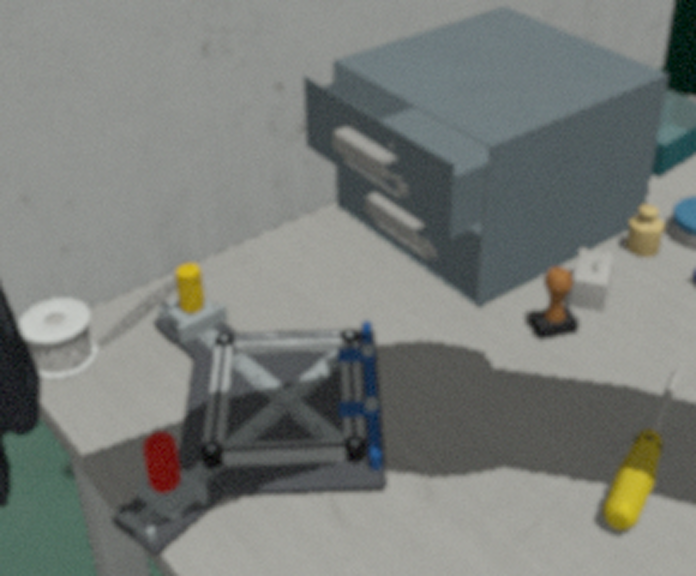

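```bash
cat >> h.py <<'E'
E
python3 - <<'E'
from h import *
pos=np.array([0.41995276,0.32012296,0.41993928])
q=arm.get_ee_rot()
p,T=snap("w2")
z=lambda u,v:(170+u/2.8,110+v/2.8)
pts={}
for n,u,v,h in [("NL",103,120,.024),("FL",325,163,.024),("NR",70,366,.024),("FR",275,403,.024),("LK",414,110,.068),("RK",319,528,.068),("RKbase",318,484,.028),("Lface_c",381,125,.027),("Lface_a",352,85,.027),("Lface_b",410,165,.027),("Rface_a",268,465,.027),("Rface_b",345,430,.027)]:
    pts[n]=atz(p,T,z(u,v),h);print(n,pts[n].round(4))
d=lambda a,b:(pts[b]-pts[a],np.linalg.norm(pts[b]-pts[a]),np.degrees(np.arctan2(*(pts[b]-pts[a])[[1,0]])))
for a,b in [("NR","NL"),("FR","FL"),("NL","FL"),("NR","FR"),("NR","FL"),("NL","FR")]: print(a,b,*d(a,b)[1:])
s=arm.read_camera("scene");S=np.array(s["T"]);w=lambda u,v:(130+u/2.4,120+v/2.4)
for n,u,v,h in [("handleL",340,132,.13),("handleR",405,185,.13),("drawerfrontTopL",308,80,.16),("drawerfrontTopR",488,160,.16),("cabcorner",480,305,0),("RK",189,268,.068),("LK",160,437,.068),("cab l bottom",338,208,0)]:
    print(n,atz(s,S,w(u,v),h).round(4))
E
```

```text
NL [0.356  0.2567 0.024 ]
FL [0.4157 0.3366 0.024 ]
NR [0.4516 0.1839 0.024 ]
FR [0.5123 0.2643 0.024 ]
LK [0.4042 0.3781 0.068 ]
RK [0.5577 0.2653 0.068 ]
RKbase [0.5601 0.265  0.028 ]
Lface_c [0.4106 0.3659 0.027 ]
Lface_a [0.3895 0.3616 0.027 ]
Lface_b [0.4323 0.3703 0.027 ]
Rface_a [0.5401 0.2469 0.027 ]
Rface_b [0.5391 0.2896 0.027 ]
NR NL 0.12022674751364862 142.71388014478848
FR FL 0.12067475953972523 143.19704711963433
NL FL 0.0997484189008516 53.239866603876074
NR FR 0.10076294174441625 52.98225582605771
NR FL 0.15692163797777053 103.24709969638477
NL FR 0.15650607976668837 2.7911848777650663
handleL [0.5693 0.0984 0.13  ]
handleR [0.4658 0.114  0.13  ]
drawerfrontTopL [0.6206 0.0937 0.16  ]
drawerfrontTopR [0.4157 0.0732 0.16  ]
cabcorner [0.4297 0.0549 0.    ]
RK [0.5572 0.2661 0.068 ]
LK [0.4069 0.3792 0.068 ]
cab l bottom [0.6344 0.0525 0.    ]
```

```bash
cat >> h.py <<'E'
def ori(deg):
    a=np.radians(deg);x=np.array([np.cos(a),np.sin(a),0]);z=np.array([0,0,-1.]);return quat(np.c_[x,np.cross(z,x),z])
AL,AR=103.0,2.7
UL=np.array([np.cos(np.radians(AL)),np.sin(np.radians(AL)),0]);UR=np.array([np.cos(np.radians(AR)),np.sin(np.radians(AR)),0])
NL=np.array([.356,.2567,0]);NR=np.array([.4516,.1839,0])
def force(n=5):
    f=[]
    for _ in range(n): f.append(arm.get_contact_force());arm.sleep(0.03)
    return np.mean(f,0).round(2),np.std(f,0).round(2)
E
python3 - <<'E'
from h import *
for q in (ori(AL),ori(AL+180),ori(AR),ori(AR+180)):
    for X in ([0.4055,0.3786,0.207],[0.557,0.2657,0.207]):
        j=arm.inverse_kinematics(X,q);print(None if j is None else np.round(j,2))
arm.movep([0.4055,0.3786,0.30],ori(AL))
print(arm.get_time_s(),force())
p,T=snap("w3");locate(p,T,["left_knob"])
E
```

```text
[-0.82  0.54 -0.03  1.94  0.02  0.66  0.94]
[-0.55  0.62  0.03  1.78 -0.03  0.74  1.3 ]
[-1.16  0.58  0.43  1.96 -0.37  0.68 -1.85]
[-0.87  0.67  0.5   1.81 -0.44  0.77 -1.49]
[-0.98  0.55  0.19  1.95 -0.16  0.66 -0.65]
[-0.69  0.63  0.23  1.79 -0.2   0.74 -0.31]
[-0.64  0.56 -0.27  1.93  0.22  0.69  2.15]
[-0.36  0.63 -0.23  1.77  0.2   0.76  2.5 ]
4.6 (array([ 0.43, -0.45,  0.68]), array([0.49, 0.79, 0.43]))
left_knob [277.7 221.4] 0.62 [0.4059 0.3796 0.068 ]
```

View pics/w3.png

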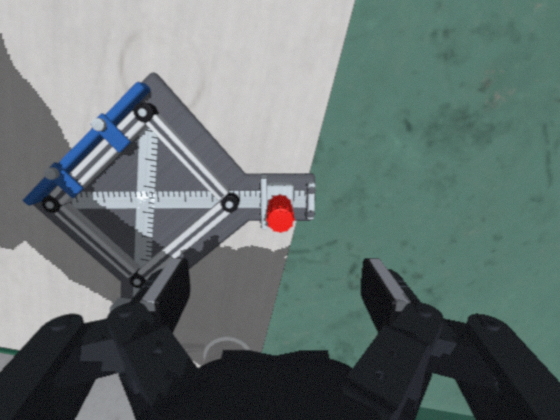

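The picture shows the rule lying level, so the tool is in line with it. The red knob is at (278,221), next to the far-left boss at (231,202). Now I'll descend, grip, and pull to the outer stop to get the zero.

```bash
python3 - <<'E'
from h import *
X=np.array([0.4057,0.379,0.207])
hit=arm.move_linear(X,velocity=0.1,contact_N=12)
print(hit,arm.get_eef_pos(),force())
arm.clamp(20);print(arm.get_gripper_width(),arm.get_eef_pos(),force())
s0=arm.get_eef_pos()
hit=arm.move_linear(np.array(s0)+0.025*UL,velocity=0.015,contact_N=7)
e=np.array(arm.get_eef_pos());f=force()
print("stop",hit,e,"along",(e-NR)@UL,"dist",(e-s0)@UL,f,f[0]@UL,arm.get_time_s())
p,T=snap("w4")
E
```

```text
False [0.40594802 0.37917893 0.20755979] (array([0.08, 0.01, 0.3 ]), array([0.38, 0.42, 0.52]))
0.01915861483625373 [0.40566873 0.37923568 0.2071721 ] (array([-0.42,  0.72,  2.37]), array([0.2 , 0.31, 0.26]))
stop True [0.40290578 0.3918383  0.20711145] along 0.21356266718679381 dist 0.012882990052481854 (array([-0.26, -1.49,  5.26]), array([0.21, 0.56, 0.18])) -1.3933241224005957 8.0583
```

View pics/w4.png

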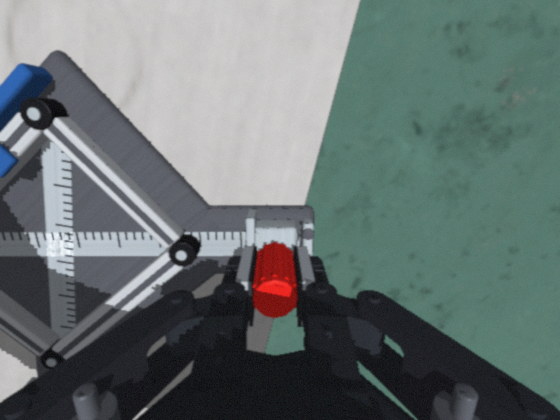

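```bash
cat >> h.py <<'E'
def touch(U,N,zero,fN,lim,v=0.008,tries=4):
    """advance inward until touch"""
    for k in range(tries):
        s=np.array(arm.get_eef_pos())
        hit=arm.move_linear(s-lim*U,velocity=v,contact_N=fN)
        e=np.array(arm.get_eef_pos());f=force(4)
        q=zero-(e-N)@U
        print("hit",hit,"q",round(q*1e3,2),"moved",round((s-e)@U*1e3,2),"f.U",round(f[0]@U,2),f[0],round(arm.get_time_s(),2))
        return hit,q
E
python3 - <<'E'
from h import *
s=np.array(arm.get_eef_pos())
print(arm.move_linear(s-0.022*UL,velocity=0.04,contact_N=9))
print(force()[0]@UL)
touch(UL,NR,0.21356,5,0.016)
p,T=snap("w5")
E
```

```text
False
-2.4801697143577637
hit True q 29.9 moved 7.08 f.U -0.63 [ 0.21 -0.6   3.67] 10.23
```

View pics/w5.png

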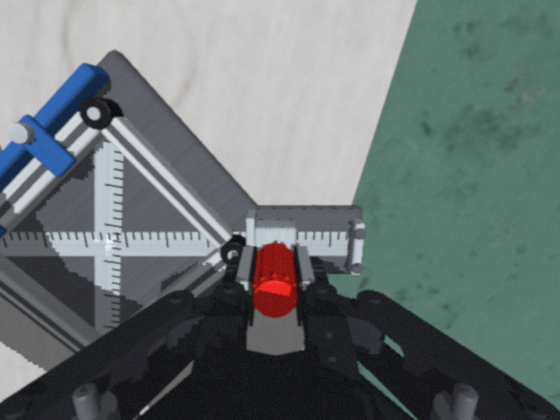

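```bash
python3 - <<'E'
from h import *
arm.sleep(0.2);print(force(8))
touch(UL,NR,0.21356,5,0.004,v=0.005)
arm.sleep(0.2);print(force(8), arm.get_eef_pos())
E
```

```text
(array([-1.06, -2.27,  2.9 ]), array([0.56, 0.51, 0.59]))
hit True q 30.34 moved 1.04 f.U 0.34 [0.96 0.57 4.73] 11.39
(array([0.97, 0.54, 5.63]), array([0.44, 0.3 , 0.61])) [0.40961408 0.36233929 0.20713738]
```

```bash
python3 - <<'E'
from h import *
arm.open()
e=np.array(arm.get_eef_pos())
arm.move_linear(e+[0,0,.095],velocity=0.2)
p,T=snap("w6");locate(p,T,["left_knob","left_face"])
arm.movep([0.557,0.2657,0.30],ori(AR))
p,T=snap("w7");locate(p,T,["right_knob","left_knob","left_face"])
print(arm.get_time_s(),force())
E
```

```text
left_knob [272.7 224.7] 0.91 [0.4101 0.3594 0.068 ]
left_knob [257.5 205.9] 0.26 [0.3985 0.3455 0.068 ]
left_face [255.7 205.7] 0.57 [0.4145 0.3443 0.018 ]
right_knob [278.5 220.5] 0.77 [0.5585 0.2677 0.068 ]
left_knob [44.1 67.7] 0.84 [0.4069 0.3616 0.068 ]
left_face [101.1 100.4] 0.59 [0.412  0.3446 0.018 ]
14.6167 (array([ 0.37,  0.18, -0.49]), array([0.35, 0.75, 0.24]))
```

View pics/w6.png

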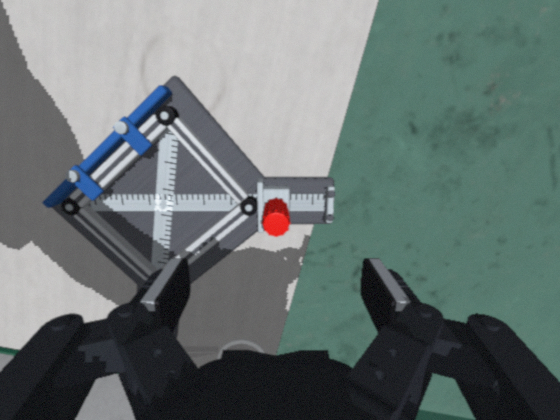

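View pics/w7.png

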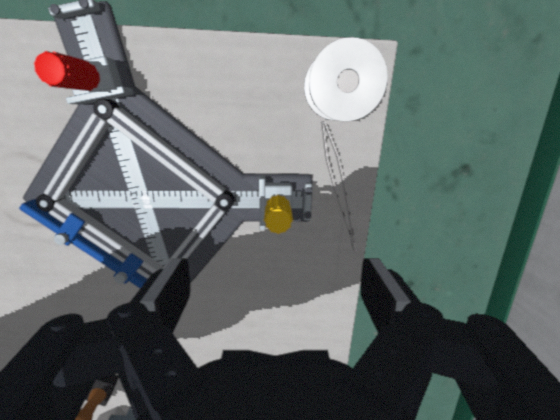

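The left jaw's face is at column 260, right against its boss at (248,206), with no gap visible. In the second view the yellow knob is at (278,212) in line with its rule, and the spool at (347,80) is clear. Same procedure on the right.

```bash
python3 - <<'E'
from h import *
X=np.array([0.5578,0.2665,0.207])
hit=arm.move_linear(X,velocity=0.1,contact_N=12)
print(hit,arm.get_eef_pos())
arm.clamp(20);print(arm.get_gripper_width())
s0=np.array(arm.get_eef_pos())
hit=arm.move_linear(s0+0.025*UR,velocity=0.015,contact_N=7)
e=np.array(arm.get_eef_pos());f=force()
print("stop",hit,e,"along",(e-NL)@UR,"dist",(e-s0)@UR,f,f[0]@UR,arm.get_time_s())
E
```

```text
False [0.558133   0.26657103 0.20764883]
0.019167108090155
stop True [0.56656913 0.26701026 0.20714421] along 0.21082105223307973 dist 0.008696129051096943 (array([-1.71, -0.16,  6.04]), array([0.69, 0.65, 0.38])) -1.7156387182985116 17.4583
```

```bash
python3 - <<'E'
from h import *
Z=0.21082
s=np.array(arm.get_eef_pos())
print(arm.move_linear(s-0.022*UR,velocity=0.04,contact_N=9))
arm.sleep(0.2);print(force()[0]@UR)
touch(UR,NL,Z,5,0.016)
arm.sleep(0.2);e=np.array(arm.get_eef_pos());print(force(6)[0]@UR,Z-(e-NL)@UR)
p,T=snap("w8")
E
```

```text
False
-1.8137399918669177
hit True q 22.99 moved 0.5 f.U -0.8 [-0.79 -0.16  3.19] 19.2
-1.241160199693637 0.022968866560247825
```

View pics/w8.png

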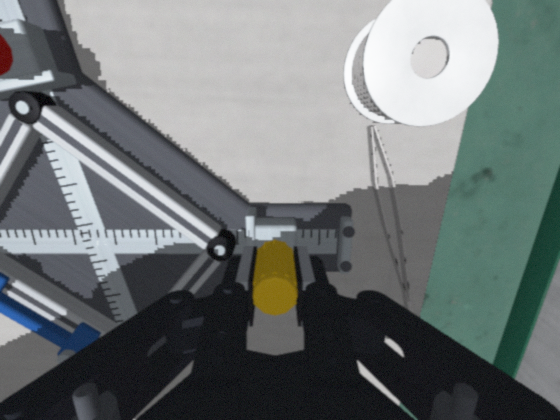

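The boss at (221,245) is 26 px from the face at column 247. On the left, touching was 14 px, so about 6 mm of gap remains and that hit was only friction and noise. I'll carry on.

```bash
python3 - <<'E'
from h import *
Z=0.21082
for k in range(5):
    hit,q=touch(UR,NL,Z,5.5,0.010,v=0.008)
    if q>0.0275: break
arm.sleep(0.2);e=np.array(arm.get_eef_pos());print(force(6)[0]@UR,Z-(e-NL)@UR)
p,T=snap("w9")
E
```

```text
hit True q 30.78 moved 7.82 f.U -0.86 [-0.87  0.23  5.  ] 20.73
-0.8658332837678338 0.03068245704094885
```

View pics/w9.png

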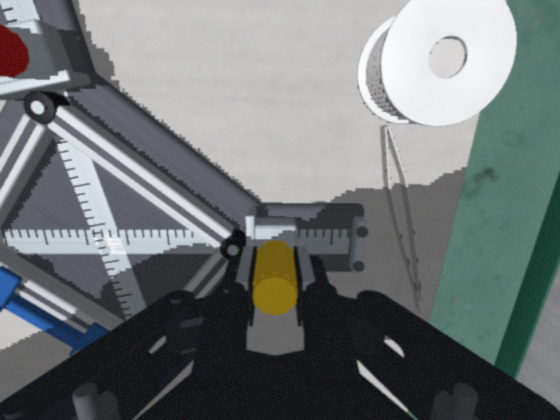

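```bash
python3 - <<'E'
from h import *
p=arm.read_camera("wrist")
def go(name,pos,q,B):
    T=wristT(p,pos,q);P={k:atz(p,T,v,.024) for k,v in B.items()}
    print(name,{k:v.round(4)[:2].tolist() for k,v in P.items()})
    d=lambda a,b:round(1e3*np.linalg.norm(P[a]-P[b]),1) if a in P and b in P else None
    print("rails",d("NL","NR"),d("FL","FR"),"sides",d("NL","FL"),d("NR","FR"),"diagL",d("NR","FL"),"diagR",d("NL","FR"))
go("w3",[.4055,.3786,.30],ori(AL),dict(NL=(145,112),FL=(231,202),NR=(51,204),FR=(137,281)))
go("w6",[.4096,.3623,.302],ori(AL),dict(NL=(166,116),FL=(248,206),NR=(71,207)))
go("w7",[.557,.2657,.30],ori(AR),dict(FL=(104,110),FR=(225,200),NL=(44,203)))
for w,c in (("w3",(30,90,260,300)),("w7",(20,80,250,290))):
    a=cv2.imread(f"pics/{w}.png")[c[1]:c[3],c[0]:c[2]];cv2.imwrite(f"pics/{w}z.png",cv2.resize(a,None,fx=2.8,fy=2.8,interpolation=cv2.INTER_CUBIC))
E
```

```text
w3 {'NL': [0.3542, 0.2605], 'FL': [0.4123, 0.3407], 'NR': [0.4495, 0.1879], 'FR': [0.5096, 0.2679]}
rails 119.8 121.5 sides 99.0 100.0 diagL 157.2 diagR 155.6
w6 {'NL': [0.3578, 0.2601], 'FL': [0.4173, 0.3395], 'NR': [0.4534, 0.1874]}
rails 120.2 None sides 99.2 None diagL 156.3 diagR None
w7 {'FL': [0.4176, 0.3373], 'FR': [0.5133, 0.2673], 'NL': [0.3556, 0.2571]}
rails None 118.5 sides 101.3 None diagL None diagR 158.0
```

View pics/w3z.png

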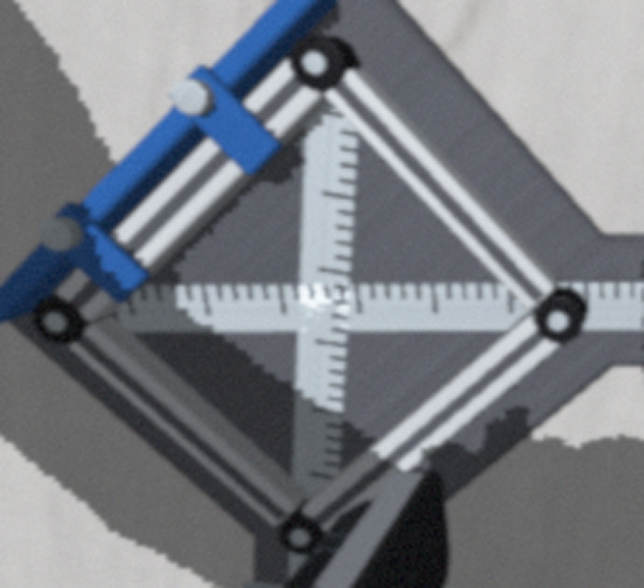

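View pics/w7z.png

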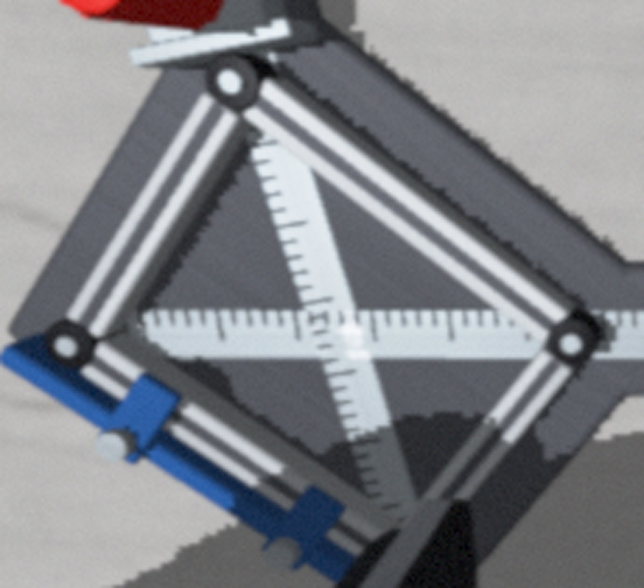

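The high views w3 and w7 are mirror-like: same height, same row. Boss to boss, the left diagonal runs from column 51 to 231 and the right from 44 to 225, so the two lengths are about equal. That agrees with the jaws (L 30.3, R 30.7 mm), so the frame looks nearly square already. I'll check that the right touch is firm, then look again after release.

```bash
python3 - <<'E'
from h import *
Z=0.21082
touch(UR,NL,Z,5.5,0.003,v=0.006)
arm.sleep(0.2);e=np.array(arm.get_eef_pos());print(force(6)[0]@UR,Z-(e-NL)@UR)
arm.open()
e=np.array(arm.get_eef_pos())
arm.move_linear(e+[0,0,.143],velocity=0.25)
pos=np.array(arm.get_eef_pos());arm.sleep(.1)
p,T=snap("w10");np.savez("w10.npz",T=T,K=p["camera_matrix"]);print(pos,arm.get_time_s())
q=dict((n,0) for n in ["left_knob","right_knob","left_face","right_face"]);locate(p,T,q)
E
python3 - <<'E'
import cv2
a=cv2.imread("pics/w10.png")[40:300,20:330];cv2.imwrite("pics/w10z.png",cv2.resize(a,None,fx=2.3,fy=2.3,interpolation=cv2.INTER_CUBIC))
E
```

```text
hit True q 31.09 moved 0.38 f.U -0.27 [-0.29  0.34  3.39] 21.68
-0.6520082616672643 0.03102748900664723
[0.53511012 0.26552398 0.349149  ] 23.6083
left_knob [120.5  77. ] 0.77 [0.4087 0.3617 0.068 ]
left_face [153.7 101.6] 0.7 [0.4136 0.3456 0.018 ]
right_face [260.9 189.2] 0.92 [0.5194 0.2638 0.018 ]
```

View pics/w10z.png

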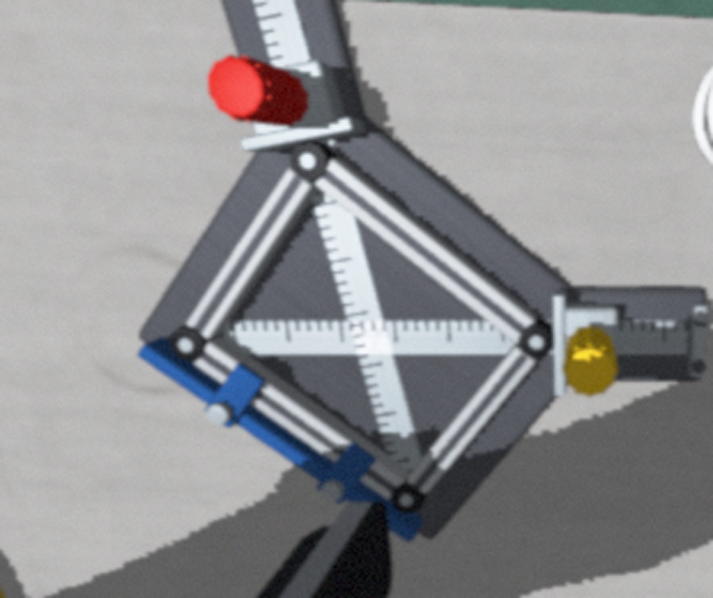

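Both faces lie against their bosses: left boss at zoom (308,160) with its face just above, right boss at (536,342) with its face at column 557. I'll take a matching shot over the left rule, so the two diagonals and gaps can be compared directly.

```bash
python3 - <<'E'
from h import *
a=(np.array([0.5351,0.2655,0])-NL);al=a@UR;lat=a@np.array([UR[1],-UR[0],0])
X=NR+al*UL+lat*np.array([UL[1],-UL[0],0]);X[2]=.349
arm.movep(X,ori(AL));arm.sleep(.1)
p,T=snap("w11");np.savez("w11.npz",T=T,K=p["camera_matrix"]);print(X,arm.get_eef_pos(),arm.get_time_s())
locate(p,T,["left_knob","right_knob","left_face","right_face"])
a=cv2.imread("pics/w11.png")[40:300,20:330];cv2.imwrite("pics/w11z.png",cv2.resize(a,None,fx=2.3,fy=2.3,interpolation=cv2.INTER_CUBIC))
E
```

```text
[0.41091833 0.35854035 0.349     ] [0.4114121  0.3581557  0.34887452] 25.1417
left_knob [279.1 198.5] 0.91 [0.4059 0.3597 0.068 ]
left_face [263.8 189.3] 0.57 [0.4135 0.3456 0.018 ]
right_face [177.  259.2] 0.79 [0.5152 0.267  0.018 ]
```

View pics/w11z.png

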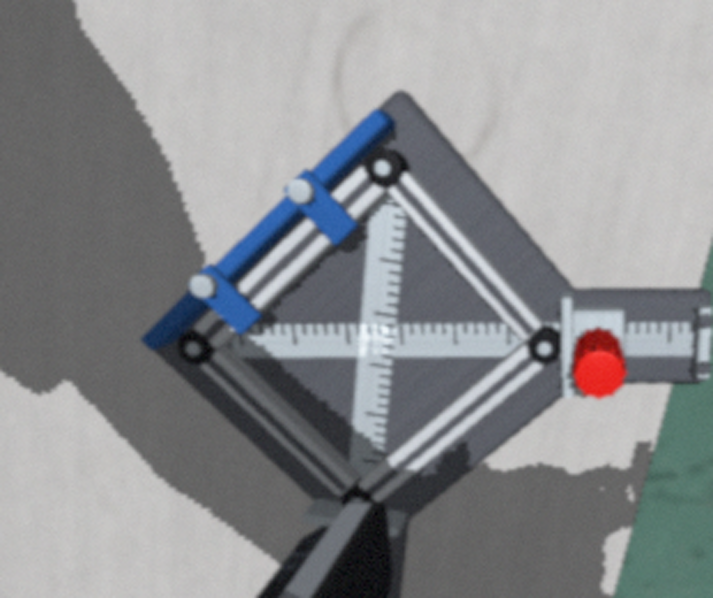

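```bash
python3 - <<'E'
import cv2,numpy as np
o=[]
for w in ("w11","w10"):
    a=cv2.imread(f"pics/{w}.png")[150:215,90:335]
    o.append(cv2.resize(a,None,fx=3.26,fy=3.26,interpolation=cv2.INTER_CUBIC))
cv2.imwrite("pics/cmp.png",np.vstack(o)); print(o[0].shape)
E
```

```text
(212, 799, 3)
```

View pics/cmp.png

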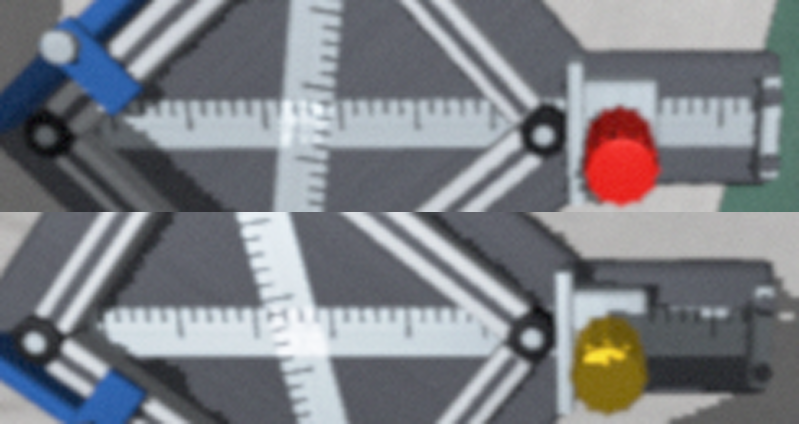

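In the matched strips, relative to the ticks and end stops (left about 7.5 px further right), the left boss and face are only 4–5 px further out at 3.2 px/mm. The left diagonal is therefore longer by about 1–1.5 mm, and the jaw touches give 30.3 against 31.0 mm. Both faces are 25–26 px from the boss centres, which is one boss radius, so both jaws are touching. The rules already agree to within 2 mm, so no pressing is needed and the arm is clear. I'll hand in now.

```bash
python3 - <<'E'
from h import *
print(arm.get_time_s(),arm.get_eef_pos(),force());arm.job_done()
E
```

```text
25.3417 [0.41109109 0.35839931 0.34889092] (array([-0.26,  0.32, -0.12]), array([0.23, 0.47, 0.44]))
the job is handed in; nothing more can be done
```

The frame turned out to be square already, within the 2 mm asked for, so I did not press either jaw further. I handed the job in at about 25 s with both jaws against their corners and the gripper open and clear.

**What I did:** I gripped each knob, pulled its jaw to the outer stop to get the zero, then slid it in until the force changed by 5 to 5.5 N. That is below the 8 N needed to rack the frame.

**Readings:** the left rule read about 30.3 mm and the right about 31.0 mm, so the left diagonal is roughly 0.7 mm longer. These come from the arm's position measured from the stops, not from reading the rule marks.

**Camera checks:**
- **Before any touch:** one picture gave diagonals of about 156.9 mm (left) and 156.5 mm (right). A second, with rougher pixel picks, gave 157.2 and 155.6 mm.
- **Afterwards:** matched close views showed the left diagonal about 0.9 to 1.5 mm longer, and both jaw faces touching their corners to within about 0.5 mm.

**What disagreed:**
- **False touch:** the first touch on the right stopped early, about 6 to 7 mm short, from friction and noise. The picture showed the gap, and I carried on to a real touch.
- **Left stop:** it came out 2 to 3 mm farther from the near corner than the camera estimate, so I relied on the stops for zero.
- **Force:** readings were noisy, about 0.5 to 0.8 N, and relaxed after each stop, so they confirm contact only roughly.

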